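# Take the squeeze-tab cap off the spares jar

### The job

One of the three jars has a safety cap with two tabs on its sides. Squeeze both tabs in, turn that cap counter-clockwise (seen from above) until it is free, lift it off the neck, and set it down gently, right way up, in the shallow steel tray.

Things in the scene. Friction and masses are not known exactly. Their poses are not given: they have to be found in the camera images.
- jar: Fixed white jar, 72 mm diameter, shoulder at 70 mm, in a steel foot of 84 mm diameter. It alone wears the cap with side tabs; two like jars have a plain round cap and a cap with a bar on top. Neck 26 mm across, mouth 108 mm above the table. Posts 10 mm high on the shoulder flank each tab and lock the cap until both tabs are in. Origin: centre of the underside, on the table; z up.
- cap: Grey plastic cap with a tab on its +y and its -y side; 44 mm diameter, 40 mm tall, about 75 g, flat underside. Origin: centre of the underside; z up. Closed: on the jar's axis, origin 72 mm above the table, axes parallel to the jar's. With both tabs in it turns only counter-clockwise seen from above, does not rise as it turns, and lifts straight off anywhere from 40 to 140 degrees of turn.
- tab_a (a joint): Sprung tab on the cap's +y side, 16 mm wide (along the cap's x), from 1 to 33 mm above the cap's underside; 0 m = out, 0.0055 = fully in, free to turn beyond 0.004. Takes 1.5 to 6.5 N. The tabs' outer faces are 60 mm apart when out, 49 mm fully in. Grip across both, fingertips at least 13 mm above the cap's underside (clear of the posts); this grip also turns and lifts the cap.
- tab_b (a joint): The same tab on the cap's -y side: 0 m = out, 0.0055 = fully in.
- tray: Fixed shallow square steel tray, open on top, 140 x 140 mm outside, 14 mm high, walls and floor 3 mm thick. Origin: centre of its underside, on the table; x and y along its sides, z up.

How it is judged:
By the outcome, as a careful person would: the job done as asked, in the order asked, and still so for the second after the job is handed in, with the robot touching nothing.
It also fails if it takes over 45 s, if anything falls off the work surface, if the arm or the gripper's body presses on something with over 40 N, if the wrist force passes 120 N, or if a joint passes its speed limit or range.

### The arm

A 7-joint arm with a two-finger parallel gripper is mounted at the origin on the work surface. World frame = base frame: x ahead of the robot, y to its left, z up, the work surface at z = 0. Lengths are in mm, angles in rad, forces in N, time in s.
With the tool pointing down it reaches from about 400 to 875 mm from the base axis. Payload 4.4 kg.
Tool frame: the origin (TCP) lies between the finger pads; the fingertips stand 11 mm ahead of it and the grasp point (between the pads) lies 8 mm behind it; z points along the fingers, y is the line along which they close (so a half turn about z gives the same grasp; the last joint's range is limited). The gripper opens to 85 mm and grips with 20 to 120 N. Pads are 22 mm wide; open, the fingers measure 114 mm over their backs; the gripper's body (76 mm by 85 mm) begins 54 mm behind the grasp point. The pads swing forward as they close: fully open they stand 13 mm farther back than shut.
Start: joints at [1.154, 0.628, 0.038, 1.517, -0.027, 0.996, -0.02], TCP at [223.4, -610.418, 242.313] pointing down, gripper open.
Joint ranges: [-3.06, 3.06], [-0.37, 2.12], [-1.25, 1.32], [0.18, 2.47], [-1.1, 4.24], [0.23, 1.98], [-2.94, 2.94]. Speed limits (rad/s): [2.57, 2.57, 3.14, 3.14, 3.14, 3.14, 3.14].

### API

Orientations are given as a rotation vector (axis times angle).
In Python, from cell import readout, viewer, hand_in, nets gives the robot as it stands. The module is installed in compiled form; this text tells all that it offers.
- The arm moves only by the tool step_arm, never from a script. Its argument "targets" is a list of rows, each an object with "slide": the shift along the tool's x, y, z in mm, a list of three; "delta_rot": the turn, a rotation vector about the tool's x, y, z in units of 6 degrees (1.0 is 6 degrees), a list of three; "hand": the gripper's target within -1 to 1 (shut at 1, half-way at 0, fully open at -1). A call has 1 to 20 rows; each row is the pose to reach, as a shift and turn from the pose commanded when the call began, along the tool's axes at that moment; what a row does not reach only later rows make up. A row lasts 1/12 s, in which the tool goes at most 41.7 mm and 7.16 degrees, less where a joint would pass 70% of its speed; a pose out of reach is approached as far as the arm can. A call with a gripper value outside its range is refused whole. The fingers move at their own pace and stop on an object; "grip_force" is the grip in N (left out, the last holds). Time passes only in rows, so rows that repeat a pose let the fingers close. It gives the time, the measured TCP pose, the force, the opening and the grip force at its end, in the units of the state.
- readout.get_obs(): the state, without advancing time (a new reading comes with each control period).
- viewer.capture(name): name is "side" or "top"; returns the picture (480x640x3 uint8, red, green, blue); there is no depth.
- viewer.camera_model(name): a dict with "intrinsics" (3x3 intrinsics, pixels), "rvec" (rotation vector, rad) and "tvec" (3), from world to camera coordinates, as OpenCV has them. Camera axes: x right, y down, z forward; pixel columns grow to the right and rows downward; lengths in mm; the calibration is good to about 2 mm. A picture is of the moment at which its call begins. camera_model takes no time and is no camera call.
- hand_in(): hands the job in; it is judged then, once.
Trained networks look in the newest picture that a camera, given by its name, has taken for a name from the list of things; names that differ only in an ending like _2 or _b are one class to them, and where a whole thing is asked for, a point or a joint stands for the part that bears it (a point fixed in the world has none). Each returns a list of dicts, best first, with "confidence" (0 to 1); they miss things now and then, are a little off and sometimes report something else, mostly with a low value. They report only what shows in the picture. A call takes as long as a camera call.
- nets.silhouettes(camera, target): "region" (480x640 bool, what is visible of it) and "bbox" ([left, top, width, height] in pixels, round what is visible of it).
- nets.spot_point(camera, target): "pixel" ([row, column] in pixels: a listed point, or the origin of a listed thing).
The state is a dict: "time": time; "qpos": joint angles; "joint_vel": joint speeds; "joint_torque": joint torques, N m; "eef_pos": TCP position; "tcp_rot": TCP orientation; "force": force on the tool from outside, world axes, zero at the start; "ft_torque": the same for the moment, N m; "width": opening from 0.0 (shut) to 1.0 (fully open); "gripper_force": force on a finger pad.
Only numpy, scipy, OpenCV 4.12 (cv2) and the standard library are available. Lean on these libraries where they do the work, as an engineer would, in place of code of your own. Each camera call takes 0.05 s, during which the arm holds its last target. There are 200 camera calls.

## Working session

There is one attempt and no reset: what is moved stays moved. The work goes in short steps, Python scripts to look and compute and a tool call to move; the robot and the scene stay as the last step left them, time stands still between calls to the robot, and variables do not carry over. Pictures are saved under pics/ and viewed, at most 12 in all, crops included, and the job is handed in when it is done.

Besides the shell and the picture viewer there is one more tool, called after "Emit:" as name(argument=value, ...), one argument or row to a line, values as JSON. step_arm: Moves the arm, as the interface text tells. Its arguments: {"type":"object","properties":{"targets":{"type":"array"},"grip_force":{"type":"number"}},"required":["targets"]}

```bash
mkdir -p pics; cat > h.py <<'E'
import numpy as np, cv2
from cell import readout, viewer, hand_in, nets
def cam(n):
    m=viewer.camera_model(n); R,_=cv2.Rodrigues(np.array(m["rvec"],float)); return np.array(m["intrinsics"]),R,np.array(m["tvec"],float).ravel()
def ray(n,row,col):
    K,R,t=cam(n); d=R.T@np.linalg.solve(K,[col,row,1]); return -R.T@t,d
def onz(n,row,col,z):
    c,d=ray(n,row,col); return c+d*(z-c[2])/d[2]
def proj(n,p):
    K,R,t=cam(n); q=K@(R@np.array(p,float)+t); return q[:2]/q[2]  # col,row
def tri(a,b):
    A=np.zeros((3,3));v=np.zeros(3)
    for c,d in (a,b):
        d=d/np.linalg.norm(d);P=np.eye(3)-np.outer(d,d);A+=P;v+=P@c
    return np.linalg.solve(A,v)
def shot(n,f):
    im=viewer.capture(n); cv2.imwrite("pics/"+f,im[:,:,::-1]); return im
E
python3 - <<'E'
from h import *
ims={n:shot(n,n+"0.png") for n in("top","side")}
for t in("jar","cap","tab_a","tray"):
  P={}
  for n in("top","side"):
    r=nets.spot_point(n,t)
    print(t,n,[(np.round(x["pixel"],1).tolist(),round(x["confidence"],2)) for x in r[:4]])
    if r:P[n]=ray(n,*r[0]["pixel"])
    s=nets.silhouettes(n,t); print("  sil",[(x["bbox"],round(x["confidence"],2)) for x in s[:4]])
  if len(P)==2: print("  tri",tri(P["top"],P["side"]).round(1))
for n in("top","side"):
  K,R,t=cam(n);print(n,(-R.T@t).round(0),R[2].round(2),K[0,0])
o=readout.get_obs();print(o["time"],o["eef_pos"],o["tcp_rot"])
cv2.imwrite("pics/both0.png",cv2.resize(np.hstack([ims["top"],ims["side"]])[:,:,::-1],(800,300)))
E
```

```text
jar top [([203.1, 417.0], 0.65)]
  sil [([397.6, 179.5, 48.3, 49.8], 0.9)]
jar side [([334.3, 487.1], 0.87)]
  sil []
  tri [ 665.4 -211.9  -22.6]
cap top [([199.7, 428.8], 0.95)]
  sil [([411.9, 183.3, 38.2, 30.6], 0.73)]
cap side [([300.2, 501.1], 0.58)]
  sil [([477.5, 264.6, 58.2, 47.3], 0.72)]
  tri [ 653.3 -215.5   68. ]Traceback (most recent call last):
  File "<stdin>", line 6, in <module>
ValueError: it knows: cap, jar, tray
```

View pics/top0.png

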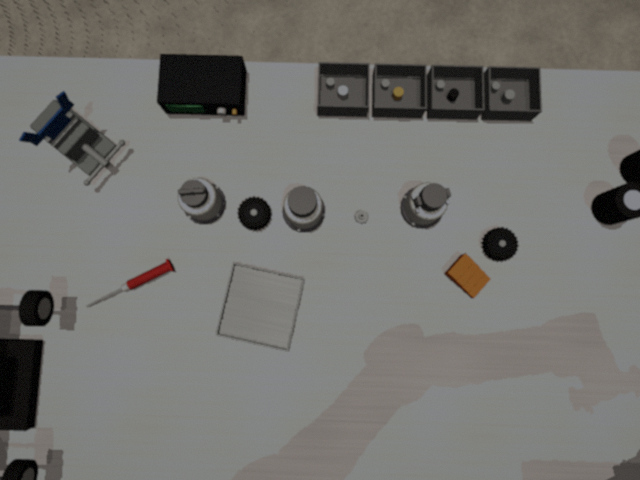

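View pics/side0.png

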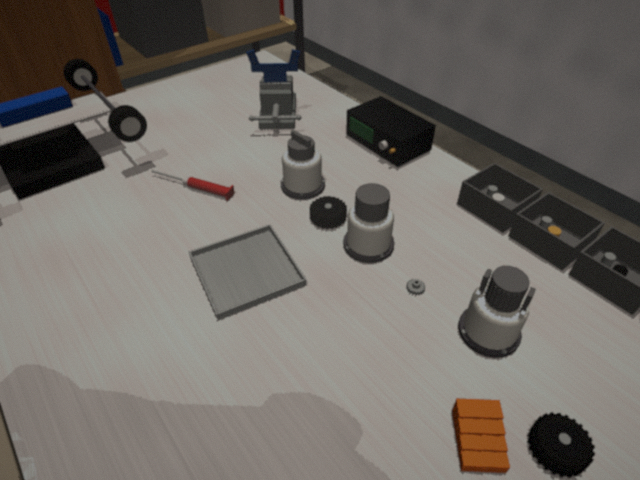

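Top view: the tabbed cap is at about row 197, col 432, with the tray at about row 306, col 261. In the side view the same cap is at about row 288, col 508, with the tray at about row 272, col 248. Next I'll measure these more closely.

```bash
python3 - <<'E'
from h import *
ims={n:viewer.capture(n) for n in("top","side")}
P={}
for n in("top","side"):
    r=nets.spot_point(n,"tray"); print("tray",n,[(np.round(x["pixel"],1).tolist(),round(x["confidence"],2)) for x in r[:3]])
    if r: print(onz(n,*r[0]["pixel"],0).round(1))
    s=nets.silhouettes(n,"tray")
    if s:
      m=s[0]["region"].astype(np.uint8); c=max(cv2.findContours(m,0,2)[0],key=cv2.contourArea)
      q=cv2.boxPoints(cv2.minAreaRect(c)) if n=="top" else cv2.approxPolyDP(c,10,True)[:,0]
      print(n,s[0]["confidence"],[onz(n,p[1],p[0],12).round(0)[:2].tolist() for p in q])
    s=nets.silhouettes(n,"cap")
    if s: print("cap",n,s[0]["bbox"])
    for t,z in(("jar",0),("cap",72)):
      for x in nets.spot_point(n,t)[:2]: print(t,n,np.round(x["pixel"],1),onz(n,*x["pixel"],z).round(1),round(x["confidence"],2))
for n in("top","side"):
  K,R,t=cam(n);print(n,(-R.T@t).round(0),R.round(2).tolist(),K[0,0])
o=readout.get_obs();print(o["time"],o["eef_pos"],o["tcp_rot"])
a=cv2.resize(ims["top"][165:245,380:480],(750,600),interpolation=cv2.INTER_CUBIC)
b=cv2.resize(ims["side"][250:370,440:560],(600,600),interpolation=cv2.INTER_CUBIC)
cv2.imwrite("pics/c_top.png",cv2.convertScaleAbs(a[:,:,::-1],alpha=1.5));cv2.imwrite("pics/c_side.png",cv2.convertScaleAbs(b[:,:,::-1],alpha=1.5))
E
```

```text
tray top [([307.8, 260.6], 0.59)]
[449.5  91.4   0. ]
top 0.55 [[397.0, 175.0], [537.0, 150.0], [509.0, 9.0], [370.0, 37.0]]
cap top [412.4, 183.2, 36.0, 29.3]
jar top [207.8 418.2] [ 651.7 -210.2    0. ] 0.6
cap top [199.5 428.9] [ 652.9 -215.    72. ] 0.57
tray side [([267.0, 245.9], 0.86)]
[456.   97.3   0. ]
side 0.9 [[532.0, 145.0], [398.0, 171.0], [369.0, 28.0], [501.0, 3.0]]
cap side [478.3, 264.7, 57.7, 49.5]
jar side [335.5 486. ] [ 645. -218.    0.] 0.94
cap side [299.1 505.5] [ 655.4 -219.1   72. ] 0.81
top [458. -16. 949.] [[0.03, -1.0, -0.0], [-0.99, -0.03, -0.13], [0.13, 0.0, -0.99]] 491.42242879971553
side [ 248. -366.  533.] [[0.78, -0.63, -0.0], [-0.44, -0.55, -0.71], [0.45, 0.56, -0.7]] 462.2525432041914
1.1 [ 223.38862797 -610.4078668   242.29385563] [-3.09333601e+00 -5.48199237e-01 -4.52868961e-05]
```

View pics/c_top.png

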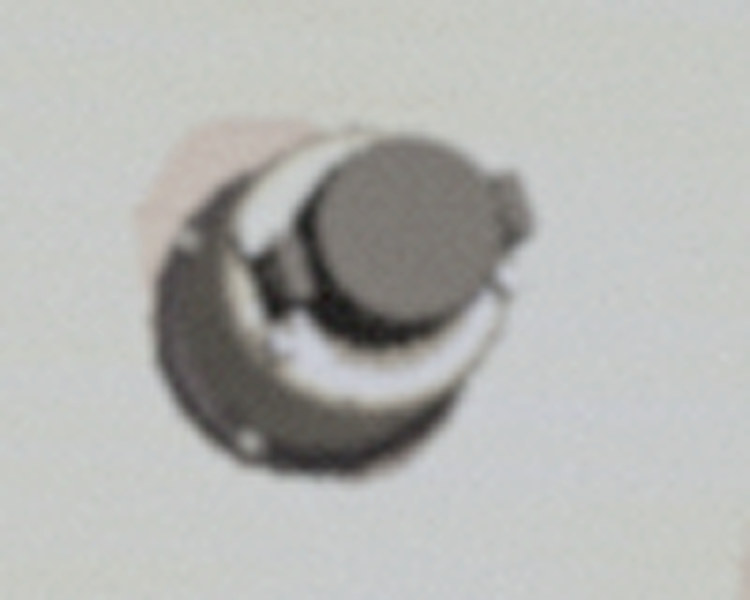

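View pics/c_side.png

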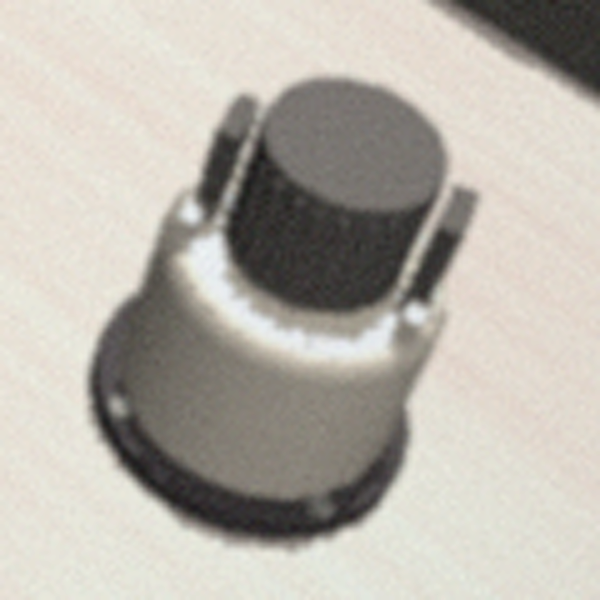

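Top crop: the cap's top circle is centred at about crop (406,230), and the tab tops are near (292,272) and (513,207). Side crop: the cap's top ellipse is at about (355,145), and the tab tops are near (238,118) and (460,210).

```bash
python3 - <<'E'
from h import *
T=lambda x,y,z:onz("top",165+y/7.5-.5,380+x/7.5-.5,z)
S=lambda x,y,z:onz("side",250+y/5-.5,440+x/5-.5,z)
for f,c,l,r in((T,(406,230),(292,272),(513,207)),(S,(355,145),(238,118),(460,210))):
  a,b=f(*l,105),f(*r,105); d=a-b
  print(f(*c,112).round(1),a.round(1),b.round(1),((a+b)/2).round(1),np.linalg.norm(d).round(1),np.degrees(np.arctan2(d[1],d[0])).round(1))
# foot ellipse: top crop x 155..., render model overlay
o=readout.get_obs()
R,_=cv2.Rodrigues(np.array(o["tcp_rot"])); print(R.round(4))
# overlay of model on both views with guess
def ov(p,ang,f):
  out=[]
  for n,(x0,y0,w,h) in(("top",(380,165,100,80)),("side",(440,250,125,100))):
    im=cv2.imread("pics/%s0.png"%n)[y0:y0+h,x0:x0+w]; s=4; im=cv2.resize(im,None,fx=s*100/w,fy=s*100/w,interpolation=cv2.INTER_CUBIC);s=s*100/w
    im=cv2.convertScaleAbs(im,alpha=1.4)
    def L(pts,c):
      q=np.array([proj(n,p_) for p_ in pts]);q=((q-[x0,y0]+.5)*s).astype(np.int32);cv2.polylines(im,[q],True,c,1)
    th=np.linspace(0,2*np.pi,60)
    for r,z,c in((42,0,(0,0,255)),(22,112,(0,255,0)),(22,72,(0,255,0))):
      L([(p[0]+r*np.cos(t),p[1]+r*np.sin(t),z) for t in th],c)
    u=np.array([np.cos(ang),np.sin(ang),0]);v=np.array([-u[1],u[0],0])
    for sg in(1,-1):
      for z in(105,):
        L([np.array([*p,z])+sg*u*a+v*b for a,b in((30,-8),(30,8),(26,8),(26,-8))],(255,0,255))
    out.append(cv2.resize(im,(400,320)))
  cv2.imwrite(f,cv2.resize(np.hstack(out),(800,320)))
ov((654,-217),np.radians(75),"pics/ov1.png")
E
```

```text
[ 652.  -214.2  112. ] [ 642.9 -189.2  105. ] [ 659.7 -240.9  105. ] [ 651.3 -215.1  105. ] 54.4 108.0
[ 651.3 -216.3  112. ] [ 642.9 -190.3  105. ] [ 660.1 -242.   105. ] [ 651.5 -216.2  105. ] 54.5 108.4
[[ 9.391e-01  3.436e-01  0.000e+00]
 [ 3.436e-01 -9.391e-01  1.000e-04]
 [ 0.000e+00 -1.000e-04 -1.000e+00]]
```

View pics/ov1.png

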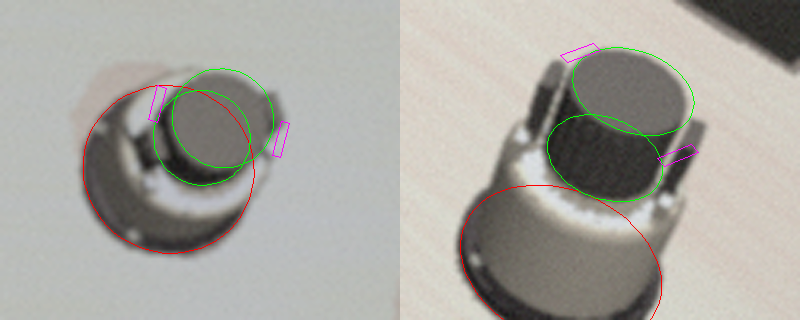

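Emit:
step_arm(
  targets=[
    {"slide": [40, -17, 0], "delta_rot": [0, 0, 0], "hand": -1},
    {"slide": [538, -224, 52], "delta_rot": [0, 0, 0.32], "hand": -1},
    {"slide": [538, -224, 52], "delta_rot": [0, 0, 0.32], "hand": -1},
    {"slide": [538, -224, 52], "delta_rot": [0, 0, 0.32], "hand": -1},
    {"slide": [538, -224, 52], "delta_rot": [0, 0, 0.32], "hand": -1},
    {"slide": [538, -224, 52], "delta_rot": [0, 0, 0.32], "hand": -1},
    {"slide": [538, -224, 52], "delta_rot": [0, 0, 0.32], "hand": -1},
    {"slide": [538, -224, 52], "delta_rot": [0, 0, 0.32], "hand": -1},
    {"slide": [538, -224, 52], "delta_rot": [0, 0, 0.32], "hand": -1},
    {"slide": [538, -224, 52], "delta_rot": [0, 0, 0.32], "hand": -1},
    {"slide": [538, -224, 52], "delta_rot": [0, 0, 0.32], "hand": -1},
    {"slide": [538, -224, 52], "delta_rot": [0, 0, 0.32], "hand": -1},
    {"slide": [538, -224, 52], "delta_rot": [0, 0, 0.32], "hand": -1},
    {"slide": [538, -224, 52], "delta_rot": [0, 0, 0.32], "hand": -1},
    {"slide": [538, -224, 52], "delta_rot": [0, 0, 0.32], "hand": -1},
    {"slide": [538, -224, 52], "delta_rot": [0, 0, 0.32], "hand": -1},
    {"slide": [538, -224, 52], "delta_rot": [0, 0, 0.32], "hand": -1},
    {"slide": [538, -224, 52], "delta_rot": [0, 0, 0.32], "hand": -1},
  ],
  grip_force=25,
)

```text
time: 2.6
eef_pos: [650.5, -217.3, 190.4]
tcp_rot: [3.101, 0.492, -0.002]
force: [0.0, -0.8, 0.0]
width: 1.003
gripper_force: 0.0
```

```bash
python3 - <<'E'
from h import *
im=shot("side","s2.png"); o=readout.get_obs(); R,_=cv2.Rodrigues(np.array(o["tcp_rot"])); p=np.array(o["eef_pos"]);print(p.round(1),R.round(3).tolist())
b=im[:,:,::-1].copy()
s=3; x0,y0=420,150
b=cv2.resize(b[y0:y0+200,x0:x0+220],None,fx=s,fy=s)
for sg in(1,-1):
  for z,c in((11,(0,0,255)),(-2,(0,255,0))):
    q=proj("side",p+R@[0,sg*42.5,z]);cv2.circle(b,tuple(int(v) for v in (q-[x0,y0]+.5)*s),3,c,-1)
cv2.imwrite("pics/s2o.png",cv2.convertScaleAbs(b,alpha=1.3))
E
```

```text
[ 650.4 -217.5  190.6] [[0.951, 0.309, -0.001], [0.309, -0.951, -0.001], [-0.001, 0.001, -1.0]]
```

View pics/s2o.png

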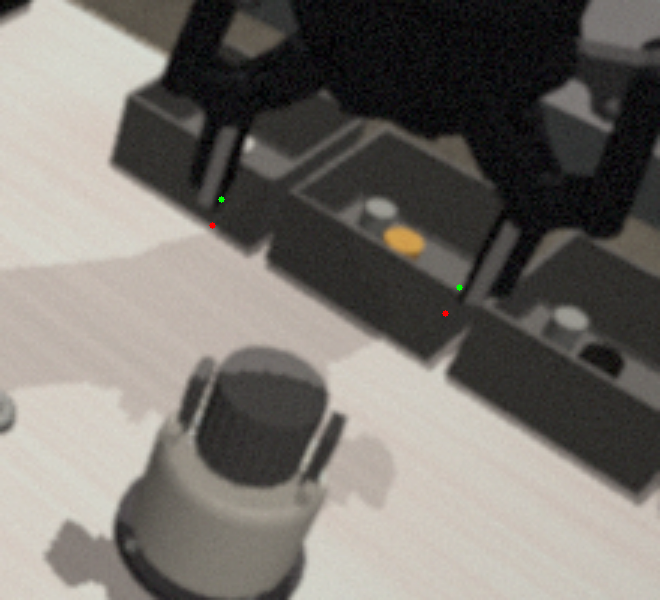

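The fingertips, when open, sit near the green marks, so the 11 mm figure applies to the shut gripper. I'll descend to a TCP height of about 96 mm.

Emit:
step_arm(
  targets=[
    {"slide": [1.7, -1.7, 0], "delta_rot": [0, 0, 0], "hand": -1},
    {"slide": [1.7, -1.7, 30], "delta_rot": [0, 0, 0], "hand": -1},
    {"slide": [1.7, -1.7, 60], "delta_rot": [0, 0, 0], "hand": -1},
    {"slide": [1.7, -1.7, 80], "delta_rot": [0, 0, 0], "hand": -1},
    {"slide": [1.7, -1.7, 90], "delta_rot": [0, 0, 0], "hand": -1},
    {"slide": [1.7, -1.7, 94], "delta_rot": [0, 0, 0], "hand": -1},
    {"slide": [1.7, -1.7, 94], "delta_rot": [0, 0, 0], "hand": -1},
    {"slide": [1.7, -1.7, 94], "delta_rot": [0, 0, 0], "hand": -1},
  ],
)

```text
time: 3.32
eef_pos: [653.6, -213.7, 97.6]
tcp_rot: [3.101, 0.495, 0.003]
force: [0.8, 0.7, -0.1]
width: 1.002
gripper_force: 0.0
```

Emit:
step_arm(
  targets=[
    {"slide": [-2.2, 1.3, 1.5], "delta_rot": [0, 0, 0], "hand": -1},
    {"slide": [-2.2, 1.3, 1.5], "delta_rot": [0, 0, 0], "hand": -0.6},
    {"slide": [-2.2, 1.3, 1.5], "delta_rot": [0, 0, 0], "hand": 1},
    {"slide": [-2.2, 1.3, 1.5], "delta_rot": [0, 0, 0], "hand": 1},
    {"slide": [-2.2, 1.3, 1.5], "delta_rot": [0, 0, 0], "hand": 1},
    {"slide": [-2.2, 1.3, 1.5], "delta_rot": [0, 0, 0], "hand": 1},
    {"slide": [-2.2, 1.3, 1.5], "delta_rot": [0, 0, 0], "hand": 1},
    {"slide": [-2.2, 1.3, 1.5], "delta_rot": [0, 0, 0], "hand": 1},
    {"slide": [-2.2, 1.3, 1.5], "delta_rot": [0, 0, 0], "hand": 1},
    {"slide": [-2.2, 1.3, 1.5], "delta_rot": [0, 0, 0], "hand": 1},
  ],
  grip_force=40,
)

```text
time: 4.15
eef_pos: [651.9, -215.2, 96.6]
tcp_rot: [3.101, 0.496, 0.003]
force: [-1.4, -0.0, 6.5]
width: 0.535
gripper_force: 41.8
```

Emit:
step_arm(
  targets=[
    {"slide": [0, 0, 0], "delta_rot": [0, 0, -0.5], "hand": 1},
    {"slide": [0, 0, 0], "delta_rot": [0, 0, -1], "hand": 1},
    {"slide": [0, 0, 0], "delta_rot": [0, 0, -1.5], "hand": 1},
    {"slide": [0, 0, 0], "delta_rot": [0, 0, -2], "hand": 1},
    {"slide": [0, 0, 0], "delta_rot": [0, 0, -2], "hand": 1},
  ],
)

```text
time: 4.57
eef_pos: [652.6, -215.1, 96.5]
tcp_rot: [3.031, 0.821, 0.005]
force: [-0.8, 0.5, 5.3]
width: 0.54
gripper_force: 41.7
```

```bash
python3 - <<'E'
from h import *
im=shot("side","s3.png"); o=readout.get_obs();print(o["force"],o["ft_torque"],o["width"],o["tcp_rot"])
b=cv2.resize(im[240:370,430:570],None,fx=4,fy=4,interpolation=cv2.INTER_CUBIC)
cv2.imwrite("pics/s3c.png",cv2.convertScaleAbs(b[:,:,::-1],alpha=1.6))
E
```

```text
[0.05568747 0.84315251 5.77151655] [ 0.11723232 -0.01314633 -0.03592833] 0.5418879594864298 [3.03167911 0.8183963  0.00538328]
```

View pics/s3c.png

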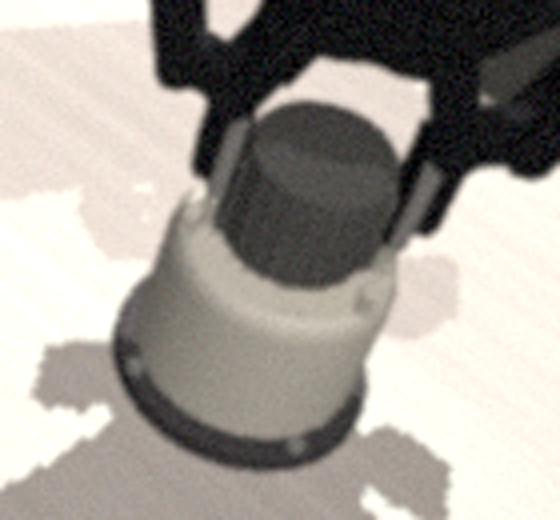

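The crop (about 280,200) shows both tabs pressed in, the fingertips clear of the posts, and only a small moment, so the cap is turning.

Emit:
step_arm(
  targets=[
    {"slide": [0, 0, 0], "delta_rot": [0, 0, -0.6], "hand": 1},
    {"slide": [0, 0, 0], "delta_rot": [0, 0, -1.3], "hand": 1},
    {"slide": [0, 0, 0], "delta_rot": [0, 0, -2], "hand": 1},
    {"slide": [0, 0, 0], "delta_rot": [0, 0, -2.7], "hand": 1},
    {"slide": [0, 0, 0], "delta_rot": [0, 0, -3.4], "hand": 1},
    {"slide": [0, 0, 0], "delta_rot": [0, 0, -4.1], "hand": 1},
    {"slide": [0, 0, 0], "delta_rot": [0, 0, -4.8], "hand": 1},
    {"slide": [0, 0, 0], "delta_rot": [0, 0, -5.5], "hand": 1},
    {"slide": [0, 0, 0], "delta_rot": [0, 0, -6.2], "hand": 1},
    {"slide": [0, 0, 0], "delta_rot": [0, 0, -6.9], "hand": 1},
    {"slide": [0, 0, 0], "delta_rot": [0, 0, -7.6], "hand": 1},
    {"slide": [0, 0, 0], "delta_rot": [0, 0, -8.3], "hand": 1},
    {"slide": [0, 0, 0], "delta_rot": [0, 0, -9], "hand": 1},
    {"slide": [0, 0, 0], "delta_rot": [0, 0, -9.7], "hand": 1},
    {"slide": [0, 0, 0], "delta_rot": [0, 0, -10.2], "hand": 1},
    {"slide": [0, 0, 0], "delta_rot": [0, 0, -10.5], "hand": 1},
    {"slide": [0, 0, 0], "delta_rot": [0, 0, -10.5], "hand": 1},
  ],
)

```text
time: 6.03
eef_pos: [652.3, -214.8, 96.6]
tcp_rot: [2.156, 2.282, 0.003]
force: [-1.2, 0.5, 5.6]
width: 0.539
gripper_force: 56.1
```

```bash
python3 - <<'E'
from h import *
im=shot("side","s4.png"); o=readout.get_obs();print(o["force"],o["ft_torque"],o["width"],o["tcp_rot"],o["qpos"])
b=cv2.resize(im[240:370,430:570],None,fx=4,fy=4,interpolation=cv2.INTER_CUBIC)
cv2.imwrite("pics/s4c.png",cv2.convertScaleAbs(b[:,:,::-1],alpha=1.6))
E
```

```text
[-0.67498629  0.22451876  6.32272022] [0.11719538 0.18027867 0.248499  ] 0.5421050657680068 [2.15613081 2.28163337 0.00277505] [ 0.44542508  0.85926057 -0.30379585  1.51620309  0.31700728  0.81192053
  0.07870032]
```

View pics/s4c.png

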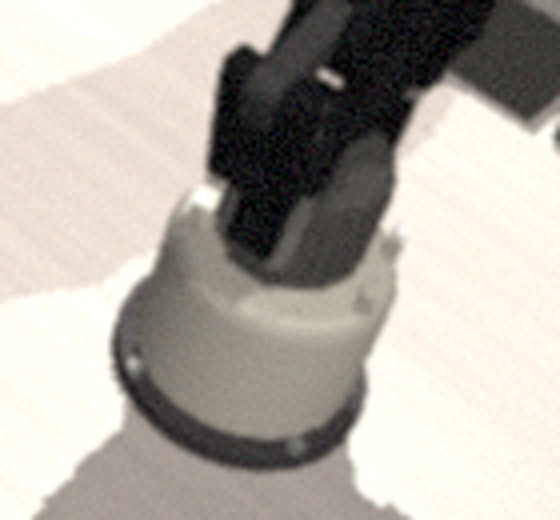

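Both tab and fingers have turned about 75° from the posts, with a tab visible by the finger at about (270,240). I'll lift it now.

Emit:
step_arm(
  targets=[
    {"slide": [0, 0, -3], "delta_rot": [0, 0, 0], "hand": 1},
    {"slide": [0, 0, -8], "delta_rot": [0, 0, 0], "hand": 1},
    {"slide": [0, 0, -16], "delta_rot": [0, 0, 0], "hand": 1},
    {"slide": [0, 0, -26], "delta_rot": [0, 0, 0], "hand": 1},
    {"slide": [0, 0, -36], "delta_rot": [0, 0, 0], "hand": 1},
    {"slide": [0, 0, -48], "delta_rot": [0, 0, 0], "hand": 1},
    {"slide": [0, 0, -64], "delta_rot": [0, 0, 0], "hand": 1},
    {"slide": [0, 0, -80], "delta_rot": [0, 0, 0], "hand": 1},
    {"slide": [0, 0, -92], "delta_rot": [0, 0, 0], "hand": 1},
    {"slide": [0, 0, -100], "delta_rot": [0, 0, 0], "hand": 1},
    {"slide": [0, 0, -100], "delta_rot": [0, 0, 0], "hand": 1},
  ],
)

```text
time: 7.0
eef_pos: [652.0, -215.3, 197.4]
tcp_rot: [2.157, 2.279, 0.002]
force: [0.5, 1.1, -0.8]
width: 0.539
gripper_force: 41.3
```

```bash
python3 - <<'E'
from h import *
im=shot("side","s5.png"); o=readout.get_obs();print(o["force"],o["width"],o["tcp_rot"],o["eef_pos"])
R,_=cv2.Rodrigues(np.array(o["tcp_rot"])); d=np.array([453,91,200])-o["eef_pos"]; print((R.T@d).round(1))
b=cv2.resize(im[130:370,400:600],None,fx=2.5,fy=2.5,interpolation=cv2.INTER_CUBIC)
cv2.imwrite("pics/s5c.png",cv2.convertScaleAbs(b[:,:,::-1],alpha=1.6))
E
```

```text
[-0.04403088 -0.08372153 -1.42399189] 0.5382476974944768 [2.15821309e+00 2.28083191e+00 8.14236603e-04] [ 651.34182643 -215.16419103  195.92870104]
[ 316.6 -181.1   -4.6]
```

View pics/s5c.png

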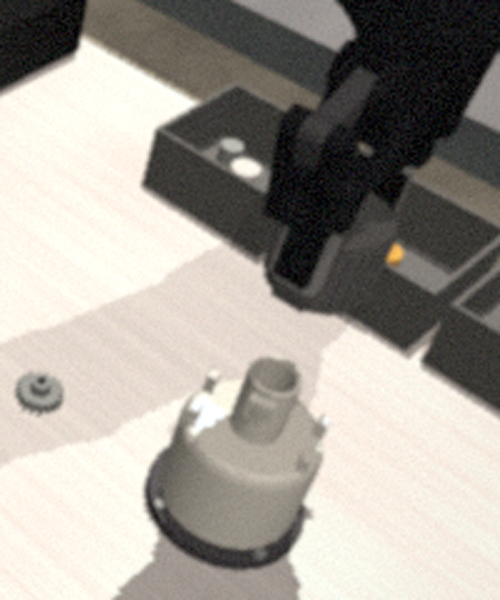

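The cap is off the neck and held upright at about crop (330,270), and the neck is bare. Next I'll carry it over the tray.

Emit:
step_arm(
  targets=[
    {"slide": [9, -5, 0], "delta_rot": [0, 0, 0], "hand": 1},
    {"slide": [26, -15, 0], "delta_rot": [0, 0, 0], "hand": 1},
    {"slide": [52, -30, 0], "delta_rot": [0, 0, 0], "hand": 1},
    {"slide": [79, -45, 0], "delta_rot": [0, 0, 0], "hand": 1},
    {"slide": [105, -60, 0], "delta_rot": [0, 0, 0], "hand": 1},
    {"slide": [131, -75, 0], "delta_rot": [0, 0, 0], "hand": 1},
    {"slide": [157, -90, 0], "delta_rot": [0, 0, 0], "hand": 1},
    {"slide": [183, -105, 0], "delta_rot": [0, 0, 0], "hand": 1},
    {"slide": [210, -120, 0], "delta_rot": [0, 0, 0], "hand": 1},
    {"slide": [236, -135, 0], "delta_rot": [0, 0, 0], "hand": 1},
    {"slide": [262, -150, 0], "delta_rot": [0, 0, 0], "hand": 1},
    {"slide": [285, -163, 0], "delta_rot": [0, 0, 0], "hand": 1},
    {"slide": [302, -173, 0], "delta_rot": [0, 0, 0], "hand": 1},
    {"slide": [312, -179, 0], "delta_rot": [0, 0, 0], "hand": 1},
    {"slide": [316, -181, 0], "delta_rot": [0, 0, 0], "hand": 1},
    {"slide": [316, -181, 0], "delta_rot": [0, 0, 0], "hand": 1},
  ],
)

```text
time: 8.38
eef_pos: [452.5, 90.9, 194.6]
tcp_rot: [-2.157, -2.283, 0.001]
force: [0.3, -0.4, -0.8]
width: 0.538
gripper_force: 41.3
```

Emit:
step_arm(
  targets=[
    {"slide": [0, 0, 10], "delta_rot": [0, 0, 0], "hand": 1},
    {"slide": [0, 0, 35], "delta_rot": [0, 0, 0], "hand": 1},
    {"slide": [0, 0, 60], "delta_rot": [0, 0, 0], "hand": 1},
    {"slide": [0, 0, 85], "delta_rot": [0, 0, 0], "hand": 1},
    {"slide": [0, 0, 110], "delta_rot": [0, 0, 0], "hand": 1},
    {"slide": [0, 0, 130], "delta_rot": [0, 0, 0], "hand": 1},
    {"slide": [0, 0, 145], "delta_rot": [0, 0, 0], "hand": 1},
    {"slide": [0, 0, 153], "delta_rot": [0, 0, 0], "hand": 1},
    {"slide": [0, 0, 158], "delta_rot": [0, 0, 0], "hand": 1},
    {"slide": [0, 0, 160], "delta_rot": [0, 0, 0], "hand": 1},
    {"slide": [0, 0, 161], "delta_rot": [0, 0, 0], "hand": 1},
    {"slide": [0, 0, 161], "delta_rot": [0, 0, 0], "hand": 1},
  ],
)

```text
time: 9.38
eef_pos: [453.4, 90.3, 34.3]
tcp_rot: [2.159, 2.281, 0.002]
force: [0.9, -0.1, 0.1]
width: 0.54
gripper_force: 41.3
```

```bash
python3 - <<'E'
from h import *
im=shot("side","s6.png"); o=readout.get_obs();print(o["force"],o["width"],o["eef_pos"])
b=cv2.resize(im[130:330,170:340],None,fx=3,fy=3,interpolation=cv2.INTER_CUBIC)
cv2.imwrite("pics/s6c.png",cv2.convertScaleAbs(b[:,:,::-1],alpha=1.6))
E
```

```text
[ 0.02171717  0.23355995 -0.4094293 ] 0.540188209410278 [453.47064459  90.41277537  34.45605538]
```

View pics/s6c.png

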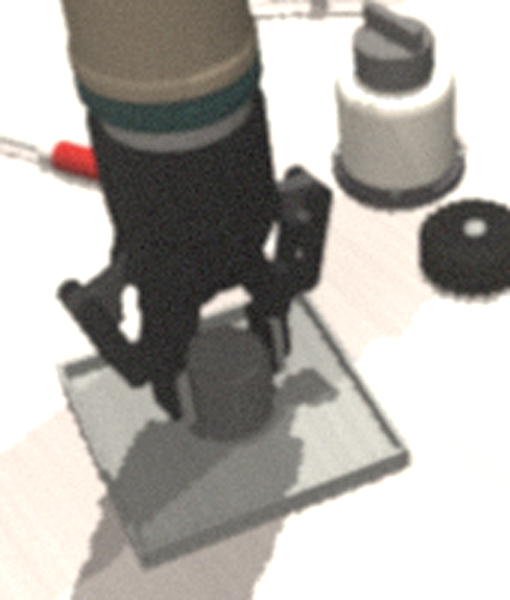

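The cap hangs upright over the middle of the tray, at about crop (230,400). I'll lower the last 7 mm slowly and watch the force.

Emit:
step_arm(
  targets=[
    {"slide": [0, 0, 1], "delta_rot": [0, 0, 0], "hand": 1},
    {"slide": [0, 0, 2], "delta_rot": [0, 0, 0], "hand": 1},
    {"slide": [0, 0, 3], "delta_rot": [0, 0, 0], "hand": 1},
    {"slide": [0, 0, 4], "delta_rot": [0, 0, 0], "hand": 1},
    {"slide": [0, 0, 5], "delta_rot": [0, 0, 0], "hand": 1},
    {"slide": [0, 0, 5.5], "delta_rot": [0, 0, 0], "hand": 1},
    {"slide": [0, 0, 5.5], "delta_rot": [0, 0, 0], "hand": 1},
    {"slide": [0, 0, 5.5], "delta_rot": [0, 0, 0], "hand": 1},
  ],
)

```text
time: 10.1
eef_pos: [452.7, 90.5, 28.2]
tcp_rot: [-2.159, -2.282, 0.0]
force: [-0.1, 0.1, -0.3]
width: 0.538
gripper_force: 41.3
```

Emit:
step_arm(
  targets=[
    {"slide": [0, 0, 0.3], "delta_rot": [0, 0, 0], "hand": 1},
    {"slide": [0, 0, 0.6], "delta_rot": [0, 0, 0], "hand": 1},
    {"slide": [0, 0, 0.8], "delta_rot": [0, 0, 0], "hand": 1},
    {"slide": [0, 0, 0.8], "delta_rot": [0, 0, 0], "hand": 1},
  ],
)

```text
time: 10.43
eef_pos: [452.9, 90.5, 27.6]
tcp_rot: [2.159, 2.282, 0.0]
force: [0.6, 0.4, -0.9]
width: 0.536
gripper_force: 41.3
```

Emit:
step_arm(
  targets=[
    {"slide": [0, 0, 0.4], "delta_rot": [0, 0, 0], "hand": 1},
    {"slide": [0, 0, 0.8], "delta_rot": [0, 0, 0], "hand": 1},
    {"slide": [0, 0, 0.8], "delta_rot": [0, 0, 0], "hand": 1},
    {"slide": [0, 0, 0.8], "delta_rot": [0, 0, 0], "hand": 1},
  ],
)

```text
time: 10.77
eef_pos: [452.9, 90.5, 27.5]
tcp_rot: [2.158, 2.282, 0.0]
force: [-1.2, -1.0, 9.9]
width: 0.539
gripper_force: 41.9
```

Contact is made at about 10 N. I'll ease off slightly, then open gently and retreat.

Emit:
step_arm(
  targets=[
    {"slide": [0, 0, -0.4], "delta_rot": [0, 0, 0], "hand": 1},
    {"slide": [0, 0, -0.4], "delta_rot": [0, 0, 0], "hand": 1},
    {"slide": [0, 0, -0.4], "delta_rot": [0, 0, 0], "hand": -0.1},
    {"slide": [0, 0, -0.4], "delta_rot": [0, 0, 0], "hand": -0.2},
    {"slide": [0, 0, -0.4], "delta_rot": [0, 0, 0], "hand": -0.3},
    {"slide": [0, 0, -0.4], "delta_rot": [0, 0, 0], "hand": -0.5},
    {"slide": [0, 0, -0.4], "delta_rot": [0, 0, 0], "hand": -0.8},
    {"slide": [0, 0, -0.4], "delta_rot": [0, 0, 0], "hand": -1},
    {"slide": [0, 0, -0.4], "delta_rot": [0, 0, 0], "hand": -1},
    {"slide": [0, 0, -0.4], "delta_rot": [0, 0, 0], "hand": -1},
    {"slide": [0, 0, -0.4], "delta_rot": [0, 0, 0], "hand": -1},
  ],
  grip_force=20,
)

```text
time: 11.68
eef_pos: [452.9, 90.5, 27.1]
tcp_rot: [2.159, 2.282, 0.0]
force: [-0.2, -0.4, 0.7]
width: 0.999
gripper_force: 0.0
```

Emit:
step_arm(
  targets=[
    {"slide": [0, 0, -8], "delta_rot": [0, 0, 0], "hand": -1},
    {"slide": [0, 0, -25], "delta_rot": [0, 0, 0], "hand": -1},
    {"slide": [0, 0, -50], "delta_rot": [0, 0, 0], "hand": -1},
    {"slide": [0, 0, -80], "delta_rot": [0, 0, 0], "hand": -1},
    {"slide": [0, 0, -110], "delta_rot": [0, 0, 0], "hand": -1},
    {"slide": [0, 0, -135], "delta_rot": [0, 0, 0], "hand": -1},
    {"slide": [0, 0, -150], "delta_rot": [0, 0, 0], "hand": -1},
    {"slide": [0, 0, -150], "delta_rot": [0, 0, 0], "hand": -1},
    {"slide": [0, 0, -150], "delta_rot": [0, 0, 0], "hand": -1},
  ],
)

```text
time: 12.43
eef_pos: [453.2, 90.3, 178.2]
tcp_rot: [2.158, 2.28, 0.003]
force: [-0.2, -0.0, -1.3]
width: 0.996
gripper_force: 0.0
```

```bash
python3 - <<'E'
from h import *
im=shot("side","s7.png"); o=readout.get_obs();print(o["force"],o["width"],o["eef_pos"])
b=cv2.resize(im[130:330,170:340],None,fx=3,fy=3,interpolation=cv2.INTER_CUBIC)
cv2.imwrite("pics/s7c.png",cv2.convertScaleAbs(b[:,:,::-1],alpha=1.6))
E
```

```text
[ 0.56872199  0.99762816 -0.68752084] 0.9987510076121154 [452.55917824  90.1159041  177.26153928]
```

View pics/s7c.png

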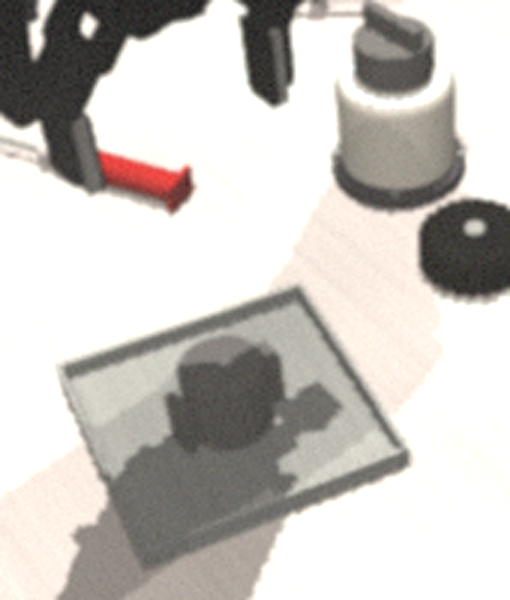

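The cap stands upright in the middle of the tray, at about crop (230,395), and the gripper is clear of it.

```bash
python3 -c "
from cell import hand_in
print(hand_in())"
```

```text
the job is handed in; nothing more can be done
None
```

The safety cap was squeezed, turned about 75° counter-clockwise, lifted off and set down upright in the middle of the steel tray. The job was handed in at about 12.5 s with the gripper clear of everything; no verdict came back.

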